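# Reset the insole-length gauge to the red size with its spring plunger

### The job

Set the insole-length gauge to the red size: pull the black knob of the spring plunger up, slide the blue sleeve along the tube to the hole by the red tag, and let the pin drop fully home in that hole. The tag only shows roughly where the hole is, so find it by feel, and never force the pin against the tube. Leave the tape roll and the tin of tacks beside the gauge where they are.

Things in the scene. Friction and masses are not known exactly. Their poses are not given: they have to be found in the camera images.
- gauge: Gauge screwed to the table: plywood board 120 mm (x) by 274 mm (y), 12 mm thick, with two grey end blocks (78 mm high) that carry a square tube along its y axis. Origin on the table under the tube's middle; x points away from the robot, y along the tube, z up. A dark strip behind the tube (x = +46 mm, top 70 mm high) carries four coloured tags.
- sleeve (a joint): Position (m) of the blue sleeve along the tube, + towards the gauge's +y; 0 at the start, with the pin in the middle hole; travel -0.092 to 0.092. Sleeve 40 mm long (y), 43 mm wide, top 79 mm above the table, with a stop foot hanging on the robot's side. It stays where it is left (3 N of rubbing, about 6 N with the pin riding on the tube).
- plunger (a joint): How far (m) the spring plunger is up: 0 = pin home in a hole, 0.0075 = pin resting on the tube between holes, 0.014 = end stop. The spring presses down with 6 N at 0, 13 N at 0.014. Pin 10 mm thick, end tapered to 8 mm, 7.5 mm deep in the tube when home. Let go, it drops in by itself within about 1.5 mm of a hole's centre and locks the sleeve.
- knob (a point): Centre of the plunger's black knob: 26 mm in diameter, 24 mm high, upright, from 112 to 136 mm above the table when the pin is home; moves with sleeve and plunger. Below it 12 mm of bare 10 mm stem, then a brass barrel, 24 mm in diameter, its top 100 mm above the table. Free all round. Pushing the knob along the tube slides the sleeve.
- pin_axis (a point): Point on the pin's axis at the height of the tube's upper face; moves with the sleeve, not with the plunger.
- tube: The square tube, fixed: 30 mm square, origin at the middle of its upper face (70 mm above the table), axes as the gauge's. Five 12 mm holes in that face on its centre line, 33 to 47 mm apart, unevenly, the middle one at y = 0. The pin riding on it presses with about 10 N; the load on the tube must stay under 25 N.
- red_tag: Red tag, 14 mm wide and 22 mm high, clipped on the strip behind the tube; origin at the strip's top under the tag, axes as the gauge's. It stands beside the wanted hole, but up to 8 mm to either side of it along y (white, green and yellow tags mark other holes; the middle hole has none).
- tape_roll: Rolled yellow measuring tape, loose, 53 mm across and 16 mm high, on the table beside the +y end of the gauge; origin under its centre.
- tack_tin: Small open grey tin of tacks, loose, 64 mm across and 20 mm high, on the table beside the +y end of the gauge; origin under its centre.

How it is judged:
On the way, in this order (a step that is already met when the one before it is completed fails the run):
1. The plunger is pulled up until its pin is clear of the middle hole (value of joint plunger above 0.0083 m), for 0.1 s.
2. The sleeve is brought near the red tag (within 24 mm along the tube) with the pin out (y of pin_axis in the frame of red_tag between -0.024 and 0.024 m and value of joint plunger above 0.006 m), for 0.1 s.
At the end, for the whole second after the job is handed in: The pin is fully home (plunger within 2 mm of 0) in the hole beside the red tag (pin axis within 14 mm of the tag along the tube), the sleeve is at rest and the knob is let go (y of pin_axis in the frame of red_tag between -0.014 and 0.014 m and value of joint plunger below 0.002 m and velocity of joint sleeve between -0.005 and 0.005 m/s); the robot touches nothing.
It fails at once if The pin is forced against the tube (more than 25 N between the tube and anything) (contact force between tube and anything else above 25 N).
It fails at once if The tape roll is shifted by more than 20 mm (distance of tape_roll from where it was at the start of the episode above 0.02 m).
It fails at once if The tin of tacks is shifted by more than 20 mm (distance of tack_tin from where it was at the start of the episode above 0.02 m).
It also fails if it takes over 51 s, if anything falls off the work surface, if the arm or the gripper's body presses on something with over 40 N, if the wrist force passes 120 N, or if a joint passes its speed limit or range.

### The arm

A 6-joint arm with a two-finger parallel gripper is mounted at the origin on a cart in front of the work surface, level with it; the furniture and walls round the work are solid. World frame = base frame: x ahead of the robot, y to its left, z up, the work surface at z = 0. Lengths are in m, angles in rad, forces in N, time in s.
With the tool pointing down it reaches from about 0.4 to 0.925 m from the base axis. Payload 3.4 kg.
Tool frame: the origin (TCP) lies midway between the tips of the shut fingers; the grasp point (between the pads) lies 19 mm behind it; z points along the fingers, y is the line along which they close (so a half turn about z gives the same grasp; the last joint's range is limited). The gripper opens to 85 mm and grips with 20 to 120 N. Pads are 22 mm wide; open, the fingers measure 114 mm over their backs; the gripper's body (76 mm by 85 mm) begins 54 mm behind the grasp point. The pads swing forward as they close: fully open they stand 13 mm farther back than shut.
Start: joints at [1.103, 0.307, 1.506, -0, 1.328, -0.073], TCP at [0.221, 0.531, 0.21] pointing down, gripper open.
Joint ranges: [-3.12, 3.12], [-1.05, 2.28], [0.14, 2.33], [-1.42, 4.57], [0.1, 2.73], [-2.68, 2.68]. Speed limits (rad/s): [2.57, 2.57, 3.14, 3.14, 3.14, 3.14].

### API

Orientations are given as a rotation vector (axis times angle).
In Python, from bench import arm, cams gives the robot as it stands. Calls block until the motion is done:
- arm.reach(position, orientation): joint-space move of the TCP to a pose.
- arm.movel(position, max_speed=0.15, orientation=None): straight line of the TCP; orientation=None keeps the orientation; max_speed is the mean speed in m/s.
- arm.move_joints(angles): joint-space move.
- arm.command_gripper(opening, grasp_force=None): opening from 0.0 (shut) to 1.0 (fully open); grasp_force is the grip in N (None keeps the last); returns when the fingers have stopped.
- arm.dwell(seconds).
- arm.inverse_kinematics(position, orientation): joint angles nearest the present ones, or None.
- arm.get_state(): the state.
- cams.grab_frame(name): name is "scene" or "top"; returns a dict with "pixels" (480x640x3 uint8, blue, green, red), "z_map" (480x640 float32, m along the optical axis (not along the pixel's ray), 0 where there is no reading), "fx", "fy", "cx", "cy" (pixels), "R" (3x3) and "t" (3): a world point X has camera coordinates R X + t. Camera axes: x right, y down, z forward; pixel columns grow to the right and rows downward; lengths in m; the calibration is good to about 2 mm. A picture is of the moment at which its call begins.
A pose or a line that the arm cannot do raises arm.MotionError and nothing moves.
- arm.sign_off(): hands the job in; it is judged then, once.
The state is a dict: "time_s": time; "q": joint angles; "qd": joint speeds; "tau": joint torques, N m; "eef_pos": TCP position; "tcp_rot": TCP orientation; "force": force on the tool from outside, world axes, zero at the start; "torque": the same for the moment, N m; "gripper_width": opening from 0.0 (shut) to 1.0 (fully open); "grasp_force": force on a finger pad.
Only numpy, scipy, OpenCV 4.12 (cv2) and the standard library are available. Lean on these libraries where they do the work, as an engineer would, in place of code of your own. Each camera call takes 0.05 s, during which the arm holds its last target. There are 200 camera calls.

## Working session

There is one attempt and no reset: what is moved stays moved. The work goes in short steps, each a Python script; the robot and the scene stay as the last script left them, time stands still between calls to the robot, and variables do not carry over. Pictures are saved under pics/ and viewed, at most 10 in all, crops included, and the job is handed in when it is done.

```bash
mkdir -p pics; ls
python3 - <<'E'
from bench import arm,cams
import cv2,numpy as np
for n in("scene","top"):
    f=cams.grab_frame(n); cv2.imwrite(f"pics/{n}0.png",f["pixels"]); np.savez(f"pics/{n}0.npz",**f)
    print(n,f["fx"],f["cx"],f["cy"],np.round(-f["R"].T@f["t"],3))
s=arm.get_state();print(s["time_s"],s["tcp_rot"],s["force"])
E
```

```text
pics
scene 599.9426997842919 314.47290010457874 241.97325366528915 [ 0.029 -0.157  0.793]
top 604.8406911762585 327.19681503608746 238.96397486853277 [0.376 0.139 0.994]
0.1 [-6.14509242e-01 -3.08038850e+00  2.77423032e-03] [-0.11026837 -0.38665733  0.19064848]
```

View pics/scene0.png

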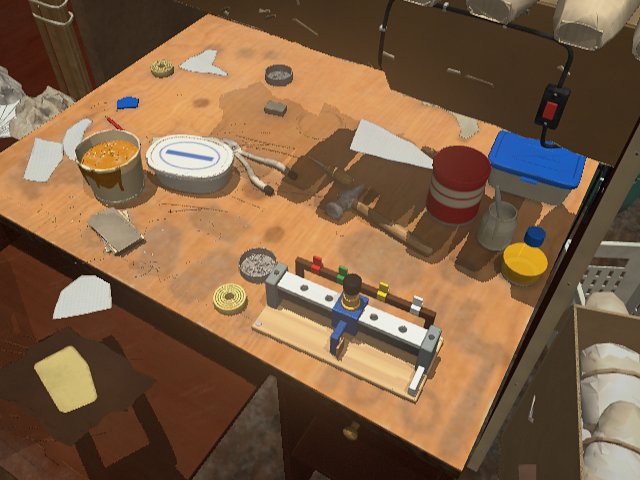

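View pics/top0.png

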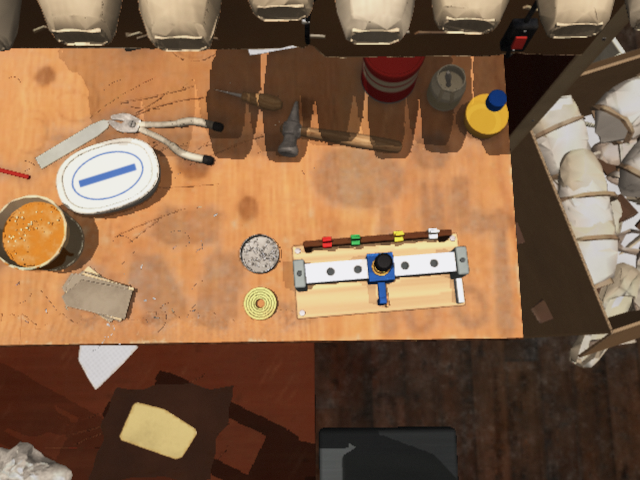

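The top view looks straight down, with +x up and +y to the left. The tube runs from (300,272) to (462,258), with visible holes near (331,271), (358,269), (405,265) and (433,264). The knob is at (382,263). The red tag at (327,242) points to the outermost +y hole, and the tin (260,253) and tape roll (260,303) lie beyond that end. The scene view agrees: red tag (318,264), knob (352,290).

```bash
cat > h.py <<'E'
import numpy as np,cv2
def ray(f,u,v,z):
    d=f["R"].T@np.array([(u-f["cx"])/f["fx"],(v-f["cy"])/f["fy"],1.]); c=-f["R"].T@f["t"]
    return c+d*(z-c[2])/d[2]
def blobs(m,box,lo,hi):
    x0,y0,x1,y1=box; k=np.zeros(m.shape,np.uint8); k[y0:y1,x0:x1]=(m[y0:y1,x0:x1]>0)
    n,_,s,c=cv2.connectedComponentsWithStats(k,connectivity=4)
    return [(c[i],s[i]) for i in range(1,n) if lo<=s[i][4]<=hi]
E
python3 - <<'E'
from h import *
np.set_printoptions(precision=4,suppress=True)
for n,box,kb in(("top",(285,225,475,300),(365,245,400,290)),("scene",(255,245,450,370),(335,265,370,320))):
    f=dict(np.load(f"pics/{n}0.npz")); p=f["pixels"]; hsv=cv2.cvtColor(p,cv2.COLOR_BGR2HSV); H,S,V=cv2.split(hsv)
    print(n)
    # holes: dark specks inside white tube
    white=((S<50)&(V>150)).astype(np.uint8)
    for c,s in blobs(((V<120)),box,12,90): 
        x,y,w,h=s[:4]; ring=white[y-2:y+h+2,x-2:x+w+2]
        if ring.mean()>.3: print(" hole",c,s[4],ray(f,*c,.070))
    for c,s in blobs(((H<6)|(H>174))&(S>170)&(V>120),box,8,300): print(" red",c,s,ray(f,*c,.081))
    for c,s in blobs(V<60,kb,30,900): 
        print(" dark",c,s,ray(f,*c,.136)); 
    crop=p[box[1]:box[3],box[0]:box[2]]; 
    cv2.imwrite(f"pics/{n}c.png",cv2.resize(crop,None,fx=4,fy=4,interpolation=cv2.INTER_NEAREST))
E
```

```text
top
 hole [462.  259.5] 16 [ 0.5094 -0.0633  0.07  ]
 hole [433.6111 262.75  ] 36 [ 0.505  -0.0194  0.07  ]
 hole [404.5    265.1667] 36 [0.5019 0.0255 0.07  ]
 hole [357.5    268.8333] 36 [0.4973 0.098  0.07  ]
 hole [330. 271.] 37 [0.4946 0.1403 0.07  ]
 hole [298.7895 273.0526] 19 [0.4922 0.1884 0.07  ]
 red [326.075 238.8  ] [322 237  10   5  40] [0.543  0.1456 0.081 ]
 red [326.6809 244.4681] [322 242  10   6  47] [0.5342 0.1448 0.081 ]
 dark [383.0287 261.9836] [374 253  19  18 244] [0.498  0.0641 0.136 ]
scene
 hole [276.0625 272.0625] 16 [0.4998 0.1941 0.07  ]
 hole [303.8462 287.8077] 26 [0.4964 0.1413 0.07  ]
 hole [328.7 298.1] 30 [0.4995 0.0994 0.07  ]
 hole [373.3939 316.9091] 33 [0.5044 0.0268 0.07  ]
 hole [402.3714 329.    ] 35 [ 0.5076 -0.0183  0.07  ]
 hole [431.0435 336.913 ] 23 [ 0.5169 -0.0588  0.07  ]
 red [316.75 257.75] [313 256   8   5  20] [0.5497 0.1509 0.081 ]
 red [315.3023 266.5814] [311 263  10   8  43] [0.5333 0.1435 0.081 ]
```

View pics/topc.png

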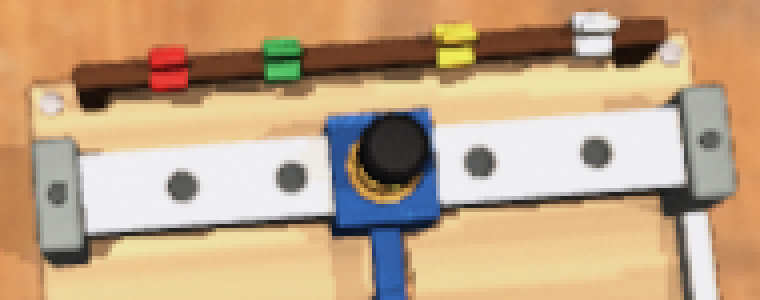

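Both views agree to about 2 mm, and hole spacings and height fit the description. The crop shows the red tag beside the outermost left hole (crop 182,186), with the knob at crop (393,150). Next I'll refine the knob position from the scene view.

Run:
```python
from h import *
np.set_printoptions(precision=4,suppress=True)
G=[]
for n,kb in(("top",(365,245,400,290)),("scene",(335,268,370,300))):
    f=dict(np.load(f"pics/{n}0.npz")); p=f["pixels"]; V=p.max(2)
    c,s=max(blobs(V<60,kb,30,2000),key=lambda b:b[1][4]); print(n,c,s)
    x,y,w,h=s[:4]
    # project knob centre candidates: centroid of silhouette ~ mid-height axis point
    print(ray(f,*c,.124),ray(f,x+w/2-.5,y+h/2-.5,.124)); G.append(ray(f,x+w/2-.5,y+h/2-.5,.124))
    b=blobs((p[...,0]>100)&(p[...,2]<70),(330,240,400,360),50,3000); print("blue",[(q[0],q[1]) for q in b])
```

```text
top [383.0287 261.9836] [374 253  19  18 244]
[0.4997 0.0631 0.124 ] [0.5004 0.0631 0.124 ]
blue [(array([377.9218, 270.8639]), array([367, 254,  28,  28, 294], dtype=int32)), (array([381.7533, 292.18  ]), array([378, 282,   9,  22, 150], dtype=int32))]Traceback (most recent call last):
  File "<stdin>", line 6, in <module>
ValueError: max() iterable argument is empty
```

```bash
cat >> h.py <<'E'
TH=0.0676; EY=np.array([-np.sin(TH),np.cos(TH),0]); ROT=np.pi*np.array([-np.sin(TH/2),np.cos(TH/2),0])
def st(arm,l=""):
    s=arm.get_state(); F=np.array(s["force"]); print(l,round(s["time_s"],2),"p",np.round(s["eef_pos"],4),"F",np.round(F,1),"along",round(F@EY,1),"w",round(s["gripper_width"],3),"g",round(s["grasp_force"],1)); return s,F
E
python3 - <<'E'
from bench import arm,cams
from h import *
k=np.array([.5007,.0637,0])
arm.reach(k+[0,0,.19],ROT); st(arm,"above")
arm.movel(k+[0,0,.104],max_speed=.1); st(arm,"down")
w=.42
arm.command_gripper(w,20); s,F0=st(arm)
while w>.30:
    w-=.02; arm.command_gripper(w,20); s,F=st(arm)
    d=(F-F0)@EY
    if s["grasp_force"]>10: break
    if abs(d)>3: # pushed by knob: move with the push
        arm.movel(np.array(s["eef_pos"])+EY*np.sign(d)*.0008,max_speed=.02); st(arm,"shift")
E
```

```text
above 2.07 p [0.5007 0.0644 0.1901] F [ 0.5  1.1 -0.3] along 1.1 w 1.0 g 0.0
down 3.08 p [0.5013 0.0638 0.1045] F [0.1 0.3 0.8] along 0.3 w 0.998 g 0.0
 3.61 p [0.5007 0.0637 0.1041] F [ 0.3 -0.2 -0.4] along -0.2 w 0.417 g 0.0
 3.83 p [0.5007 0.0637 0.104 ] F [0.7 0.1 0.3] along 0.0 w 0.399 g 0.0
 4.04 p [0.5007 0.0637 0.104 ] F [-0.2 -0.2  0.2] along -0.2 w 0.382 g 0.0
 4.26 p [0.5007 0.0637 0.104 ] F [ 0.4 -0.2  0.3] along -0.3 w 0.361 g 0.0
 4.47 p [0.5007 0.0637 0.104 ] F [ 0.1 -0.4  0.2] along -0.4 w 0.339 g 0.0
 4.69 p [0.5007 0.0637 0.104 ] F [0.7 0.3 0.2] along 0.3 w 0.322 g 0.0
 4.91 p [0.5007 0.064  0.1041] F [-0.9  1.2  0.8] along 1.2 w 0.303 g 2.5
```

Run:
```python
from bench import arm,cams
from h import *
arm.command_gripper(.2,60); s,F=st(arm,"grip")
p=np.array([.5007,.0640,.104])
for dz in(.003,.006,.009,.0105):
    arm.movel(p+[0,0,dz],max_speed=.02); st(arm,dz)
arm.dwell(.15); st(arm)
f=cams.grab_frame("scene"); cv2.imwrite("pics/s1.png",cv2.resize(f["pixels"][200:400,230:470],None,fx=3,fy=3))
```

```text
grip 5.12 p [0.5008 0.064  0.1044] F [-0.9  2.3  4.8] along 2.3 w 0.261 g 58.7
0.003 5.42 p [0.5005 0.064  0.1063] F [ 2.4  1.6 -6.7] along 1.4 w 0.263 g 59.2
0.006 5.72 p [0.5005 0.064  0.1097] F [ 2.1  1.3 -9.7] along 1.1 w 0.262 g 59.2
0.009 6.03 p [0.5006 0.064  0.113 ] F [ 2.6  1.4 -9.7] along 1.2 w 0.259 g 59.3
0.0105 6.28 p [0.5005 0.064  0.1145] F [  2.    1.7 -11.2] along 1.6 w 0.26 g 59.3
 6.42 p [0.5005 0.064  0.1144] F [  2.6   1.7 -11.4] along 1.6 w 0.257 g 59.3
```

View pics/s1.png

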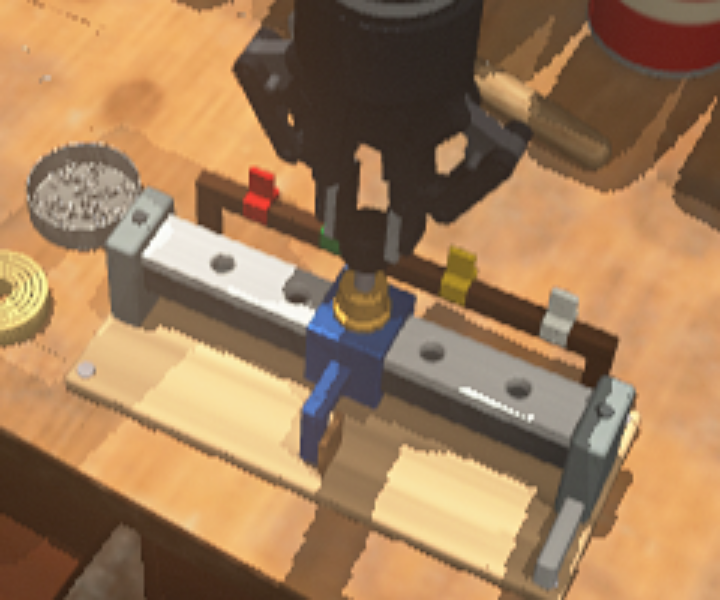

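The barrel is clear and the fingers hold the knob; the spring reads 11 N, so the plunger is about 10.4 mm up. The sleeve is still at the middle hole. The way to the red tag (crop 262,190) and its hole (222,263) is free.

Run:
```python
from bench import arm,cams
from h import *
p=np.array([.5007,.0640,.1145])
for i,a in enumerate((.005,.02,.04,.06,.072,.0768)):
    arm.movel(p+EY*a,max_speed=.03); s,F=st(arm,a)
    EX=np.array([EY[1],-EY[0],0]); print("   lateral",round(F@EX,1))
    if abs(F@EX)>13 or abs(F@EY)>13: print("STOP");break
arm.dwell(.1)
f=cams.grab_frame("scene"); cv2.imwrite("pics/s2.png",cv2.resize(f["pixels"][200:400,230:470],None,fx=3,fy=3))
```

```text
0.005 6.79 p [0.5002 0.0686 0.1144] F [  1.7  -2.7 -10.5] along -2.8 w 0.263 g 59.4
   lateral 1.6
0.02 7.44 p [0.4992 0.0847 0.1144] F [  2.6   0.  -12.1] along -0.2 w 0.258 g 59.3
   lateral 2.6
0.04 8.26 p [0.4978 0.1045 0.1145] F [  1.8  -0.1 -12. ] along -0.2 w 0.262 g 59.4
   lateral 1.8
0.06 9.07 p [0.4965 0.1245 0.1145] F [  0.8   0.3 -11.5] along 0.3 w 0.26 g 59.4
   lateral 0.8
0.072 9.62 p [0.4958 0.1364 0.1145] F [  1.4  -0.9 -11.1] along -1.0 w 0.263 g 59.5
   lateral 1.4
0.0768 9.93 p [0.4954 0.1409 0.1145] F [  1.6  -0.4 -11.3] along -0.5 w 0.262 g 59.5
   lateral 1.5
```

Smooth slide, with no side load. Now I'll lower by feel and search around the estimate.

Run:
```python
from bench import arm,cams
from h import *
p=np.array([.5007,.0640,.104]); done=False
for a in(.0768,.0782,.0754,.0796,.0740,.0810,.0726):
    arm.movel(p+EY*a+[0,0,.0105],max_speed=.03)
    for z in(.009,.008,.007,.006,.005):
        arm.movel(p+EY*a+[0,0,z],max_speed=.02); arm.dwell(.1); s,F=st(arm,(a,z))
        if F[2]>-3: break
        if z==.005: done=True
    if done: print("in hole",a); break
    arm.movel(p+EY*a+[0,0,.0105],max_speed=.03)
```

```text
(0.0768, 0.009) 10.68 p [0.4955 0.1409 0.113 ] F [  0.5   1.  -11.1] along 0.9 w 0.26 g 59.6
(0.0768, 0.008) 11.03 p [0.4955 0.1408 0.112 ] F [  0.9   1.6 -10.1] along 1.5 w 0.259 g 59.6
(0.0768, 0.007) 11.38 p [0.4955 0.1408 0.111 ] F [ -0.7   2.5 -10.1] along 2.6 w 0.258 g 59.7
(0.0768, 0.006) 11.73 p [0.4955 0.1408 0.11  ] F [ -1.3   3.1 -10. ] along 3.2 w 0.263 g 59.7
(0.0768, 0.005) 12.08 p [0.4955 0.1407 0.109 ] F [-0.5  2.7 -8.8] along 2.7 w 0.257 g 59.8
in hole 0.0768
```

Run:
```python
from bench import arm,cams
from h import *
p=np.array([.5007,.0640,.104])+EY*.0768
for z in(.0035,.002,.001):
    arm.movel(p+[0,0,z],max_speed=.02); arm.dwell(.1); s,F=st(arm,z)
    if F[2]>-2: break
q=np.array(s["eef_pos"])
arm.command_gripper(.45); st(arm,"open"); arm.command_gripper(.9)
arm.movel(q+[0,0,.09],max_speed=.1); st(arm,"up")
arm.reach([.35,.40,.25],ROT); arm.dwell(.3); st(arm)
for n in("scene","top"):
    f=cams.grab_frame(n); np.savez(f"pics/{n}3.npz",**f)
    b=(200,400,230,470) if n=="scene" else (215,330,230,480)
    cv2.imwrite(f"pics/{n}3.png",cv2.resize(f["pixels"][b[0]:b[1],b[2]:b[3]],None,fx=3,fy=3))
```

```text
0.0035 12.43 p [0.4955 0.1406 0.1075] F [-0.   3.1 -7.6] along 3.1 w 0.255 g 59.9
0.002 12.78 p [0.4956 0.1406 0.106 ] F [-0.6  2.8 -7. ] along 2.9 w 0.258 g 60.0
0.001 13.13 p [0.4956 0.1406 0.105 ] F [-0.9  2.9 -7.1] along 3.0 w 0.267 g 60.0
open 13.43 p [0.4968 0.1403 0.1059] F [-0.8 -0.1 -0.2] along -0.1 w 0.45 g 0.0
up 14.94 p [0.495  0.1405 0.1944] F [-0.  -0.4 -0. ] along -0.4 w 0.903 g 0.0
 16.4 p [0.3507 0.3992 0.2498] F [-0.3  0.2  0.7] along 0.2 w 0.898 g 0.0
```

View pics/scene3.png

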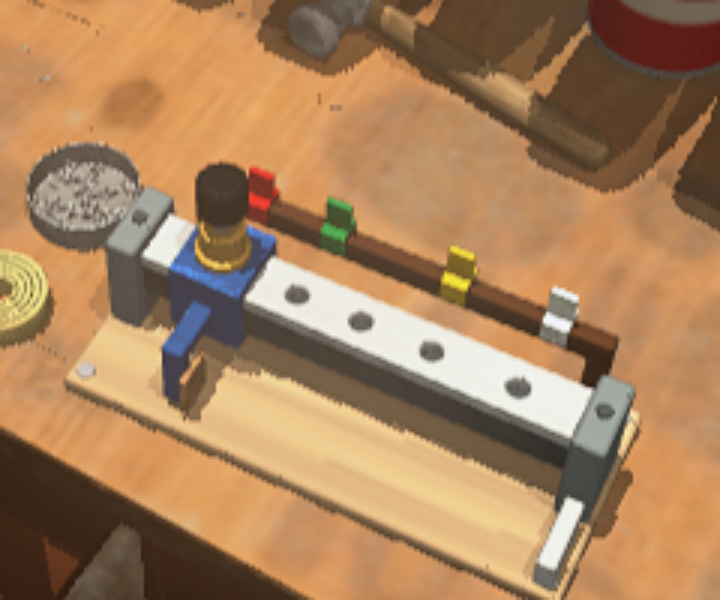

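View pics/top3.png

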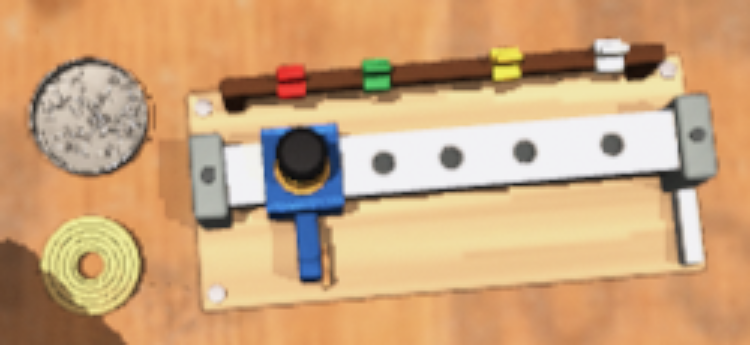

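The sleeve now covers the outermost hole by the red tag (top crop: knob (302,152), tag (291,81)), and the other four holes are visible. The tape and tin are unmoved. I'll check the knob's height in depth before handing in.

Run:
```python
from h import *
def top(fn,box):
    f=dict(np.load(fn)); x0,y0,x1,y1=box; v,u=np.mgrid[y0:y1,x0:x1]; z=f["z_map"][y0:y1,x0:x1]; dark=f["pixels"][y0:y1,x0:x1].max(2)<70
    P=np.stack([(u-f["cx"])/f["fx"]*z,(v-f["cy"])/f["fy"]*z,z],-1)-f["t"]; X=(P@f["R"])[dark&(z>0)]
    h=X[X[:,2]>.125]; print(fn,len(h),np.round(np.median(h,0),4),np.round(np.percentile(h[:,2],[60,75,90]),4))
top("pics/top0.npz",(370,248,396,275)); top("pics/top3.npz",(318,250,345,280))
```

```text
pics/top0.npz 237 [0.4987 0.0639 0.1353] [0.1357 0.1364 0.1374]
pics/top3.npz 238 [0.4937 0.14   0.1351] [0.1355 0.1363 0.1371]
```

The knob is at the same height as when the pin was home at the start, so the pin is home.

```bash
python3 -c "
from bench import arm
print(arm.sign_off())"
```

```text
the job is handed in; nothing more can be done
None
```

The gauge is set to red and handed in after about 16 s: the pin dropped home in the outermost +y hole beside the red tag, the knob is back at its starting height, and the tape roll and tin look unmoved in the last pictures; sign-off returned no verdict.

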